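# Close the beam caliper on a leg blank

### The job

Measure the width of the thick dark walnut blank with the big beam caliper: carry the caliper level to the blank, set it down flat on the bench with the blank's end between the open jaws, and let go of it. Then slide the moving jaw gently shut until both jaws lie flush against the blank's two long sides, the caliper square to the blank and flat on the bench, and leave it there for reading. Do not shove the blank away from its place (a couple of centimetres does not matter) and leave everything else on the bench alone.

Things in the scene. Friction and masses are not known exactly. Their poses are not given: they have to be found in the camera images.
- caliper_beam (a point): Loose bare-metal beam caliper lying flat, 0.37 kg. Beam: bar 200 mm long (own x), 20 wide (own y), 28 high. This point: on its centre line, 14 mm up, near the centre of mass; grip across the 20 mm here to carry. Beam reaches from 92 mm to -x to 108 mm to +x of it. Starts with jaws (own +y) pointing away from the robot (within 0.45 rad), fixed jaw on the robot's left.
- fixed_jaw (a point): Middle of the fixed jaw's inner face (looking to the caliper's +x), 14 mm up; 68 mm to -x and 50 mm to +y of caliper_beam, same axes. The jaw is 24 mm thick along x, 28 mm high, at the beam's -x end. Both jaws stand out to +y only, from y = 10 to y = 90 mm from the beam's centre line.
- jaw_grip (a point): Centre of the black upright grip on the sliding jaw, 18 mm (own x) by 24 (own y) by 30 high; centre 48 mm over the bench when the caliper lies flat. It stands on a saddle riding on the beam (36 mm along x, 30 across, top 33 mm up). Axes as the caliper's. The jaw's inner face is 18 mm to -x of this point. Grip it across either width, or push it.
- jaw (a joint): Gap between the two jaw faces in m: 0 shut, 0.13 fully open; starts between 0.085 and 0.105. The sliding jaw moves to the caliper's -x as it closes, with a light drag of about 0.7 N, and stays where it is left.
- blank_center (a point): Centre of the loose dark walnut blank, a plain block 150 mm long (own x), 56 wide (own y), 45 high, about 0.45 kg; point 22.5 mm up. Long axis within 0.4 rad of world x. Measure the 56 mm, at either end: the end goes 25 mm or more into the 80 mm deep jaws and need not reach the beam. Caliper and blank lie one to the left, one to the right, either way round.
There are look-alikes about, which are no part of the job. What is shaped like the part that bears caliper_beam but blue is not meant.

How it is judged:
By the outcome, as a careful person would: the job done as asked, in the order asked, and still so for the second after the job is handed in, with the robot touching nothing.
It also fails if it takes over 64 s, if anything falls off the work surface, if the arm or the gripper's body presses on something with over 40 N, if the wrist force passes 120 N, or if a joint passes its speed limit or range.

### The arm

A 7-joint arm with a two-finger parallel gripper is mounted at the origin on the work surface. World frame = base frame: x ahead of the robot, y to its left, z up, the work surface at z = 0. Lengths are in m, angles in degrees, forces in N, time in s.
With the tool pointing down it reaches from about 0.425 to 0.875 m from the base axis. Payload 4.7 kg.
Tool frame: the origin (TCP) lies between the finger pads; the fingertips stand 14 mm ahead of it and the grasp point (between the pads) lies 5 mm behind it (env.tip_reach is the distance from the TCP to the fingertips, in m); z points along the fingers, y is the direction in which the jaws open and shut (so a half turn about z gives the same grasp; the last joint's range is limited). The gripper opens to 87 mm and grips with 3 to 60 N. Pads are 19 mm wide; open, the fingers measure 117 mm over their backs; the gripper's body (75 mm by 190 mm) begins 51 mm behind the grasp point.
Start: joints at [-72.13, 18.392, -4.016, 83.108, 1.295, 78.541, -3.26], TCP at [0.191, 0.621, 0.237] pointing down, gripper open.
Joint ranges: [-163.93, 163.93], [-17.29, 119.83], [-79.2, 71.16], [3.27, 140.29], [-89.18, 269.18], [5.43, 117.66], [-154.24, 154.24]. Speed limits (degrees/s): [147.25, 147.25, 180, 180, 180, 180, 180].

### API

Orientations are given as [roll, pitch, yaw] about the fixed x, y, z axes, in that order (R = Rz(yaw) Ry(pitch) Rx(roll)).
In Python, from cell import env gives the robot as it stands. The module is installed in compiled form; this text tells all that it offers.
- The arm moves only by the shell command python3 -m pendant 'ROWS' [FORCE]. ROWS is JSON, a list of rows, each an object of numbers: "rx", "ry", "rz": the turn, a rotation vector about the tool's x, y, z in degrees; "tx", "ty", "tz": the shift along the tool's x, y, z in mm; "jaw": the finger opening in mm, from 0 to 87. In form: [{"rx": .., "ry": .., "rz": .., "tx": .., "ty": .., "tz": .., "jaw": ..}, ...]. A call has 1 to 20 rows; each row shifts and turns the commanded pose from where the row before left it, along the tool's axes as they then stand; what a row does not reach is not made up. A row lasts 1/12 s, in which the tool goes at most 41.7 mm and 7.16 degrees, less where a joint would pass 70% of its speed; a pose out of reach is approached as far as the arm can. A call with a gripper value outside its range is refused whole. The fingers move at their own pace and stop on an object; FORCE is the grip in N (left out, the last holds). Time passes only in rows, so rows that do not move let the fingers close. It gives the time, the measured TCP pose, the force and the opening at its end, in the units of the state.
- env.get_obs(): the state, without advancing time (a new reading comes with each control period).
- env.read_camera(name): name is "scene" or "top"; returns a dict with "img" (480x640x3 uint8, red, green, blue), "range_z" (480x640 float32, m along the optical axis (not along the pixel's ray), 0 where there is no reading), "vertical_fov" (degrees; the focal length in pixels is half the picture's height over the tangent of half this angle, whatever the lens; pixels are square), "cx", "cy" (the principal point, pixels), "world_to_cam" (4x4, takes a point from world to camera coordinates). Camera axes: x right, y up, looking along -z (the intrinsics and any distortion apply to the point x, -y, -z); pixel columns grow to the right and rows downward; lengths in m; the calibration is good to about 2 mm. A picture is of the moment at which its call begins.
- env.sign_off(): hands the job in, once; it reports no verdict.
The state is a dict: "time_s": time; "qpos": joint angles; "joint_velocities": joint speeds; "effort": joint torques, N m; "tool_pos": TCP position; "tool_rot": TCP orientation; "force": force on the tool from outside, world axes, zero at the start; "wrist_torque": the same for the moment, N m; "grip_width": finger opening in m.
Only numpy, scipy, OpenCV 4.12 (cv2) and the standard library are available. Lean on these libraries where they do the work, as an engineer would, in place of code of your own. Each camera call takes 0.05 s, during which the arm holds its last target.

## Working session

There is one attempt and no reset: what is moved stays moved. The work goes in short steps, Python scripts to look and compute and a shell command to move; the robot and the scene stay as the last step left them, time stands still between calls to the robot, and variables do not carry over. Pictures are saved under pics/ and viewed, and the job is handed in when it is done.

```bash
mkdir -p pics
cat > h.py <<'E'
import numpy as np, cv2
from cell import env
def cam(n):
    c=env.read_camera(n); f=240/np.tan(np.radians(c['vertical_fov']/2)); c['f']=f; return c
def px2w(c,u,v,z=None):
    # ray to plane z or via depth
    T=np.linalg.inv(c['world_to_cam']); d=np.array([(u-c['cx'])/c['f'],-(v-c['cy'])/c['f'],-1.])
    if z is None: return (T@np.r_[d*c['range_z'][int(round(v)),int(round(u))],1])[:3]
    o=T[:3,3]; w=T[:3,:3]@d; return o+w*(z-o[2])/w[2]
def w2px(c,p):
    q=c['world_to_cam']@np.r_[p,1]; return np.array([c['cx']+c['f']*q[0]/-q[2], c['cy']-c['f']*q[1]/-q[2]])
def save(c,name,box=None,s=1):
    im=c['img'][:,:,::-1]
    if box: im=im[box[1]:box[3],box[0]:box[2]]
    im=cv2.resize(im,None,fx=s,fy=s,interpolation=cv2.INTER_CUBIC); cv2.imwrite('pics/'+name,im)
E
python3 - <<'E'
from h import *
for n in ('top','scene'):
    c=cam(n); save(c,n+'0.png'); print(n,c['vertical_fov'],c['cx'],c['cy'],[k for k in c]); print(np.linalg.inv(c['world_to_cam']).round(3)); np.savez('pics/'+n+'0.npz',**c)
print(env.get_obs())
E
```

```text
top 57.59635437505419 316.0167519697013 238.30563550993045 ['img', 'range_z', 'vertical_fov', 'cx', 'cy', 'world_to_cam', 'f']
[[-0.014  0.991 -0.129  0.4  ]
 [-0.999 -0.009  0.038  0.027]
 [ 0.036  0.13   0.991  1.003]
 [ 0.     0.     0.     1.   ]]
scene 50.11883158671582 320.63391510951976 244.99436707693735 ['img', 'range_z', 'vertical_fov', 'cx', 'cy', 'world_to_cam', 'f']
[[ 0.812 -0.43   0.394  0.95 ]
 [ 0.583  0.61  -0.536 -0.53 ]
 [-0.01   0.665  0.747  0.852]
 [ 0.     0.     0.     1.   ]]
{'time_s': 0.1, 'qpos': array([-72.12891101,  18.43607164,  -4.01639615,  83.16719073,
         1.29575106,  78.54085578,  -3.25967389]), 'joint_velocities': array([-0.0289994 , -0.04240678,  0.03029869, -0.0756297 , -0.01211133,
        0.06091488,  0.05771722]), 'effort': array([ 4.37731715e-04, -4.92568052e+01, -4.05337103e-01, -3.13398528e+01,
       -6.41479203e-02,  3.94284446e-02,  8.02381078e-05]), 'tool_pos': array([0.19063196, 0.62092991, 0.23556303]), 'tool_rot': array([-1.79901158e+02,  5.86654382e-03,  1.62939791e+02]), 'force': array([0.75969391, 0.20986665, 0.7802325 ]), 'wrist_torque': array([ 0.02043915, -0.0538949 , -0.03165685]), 'grip_width': 0.08710840895633021}
```

View pics/top0.png

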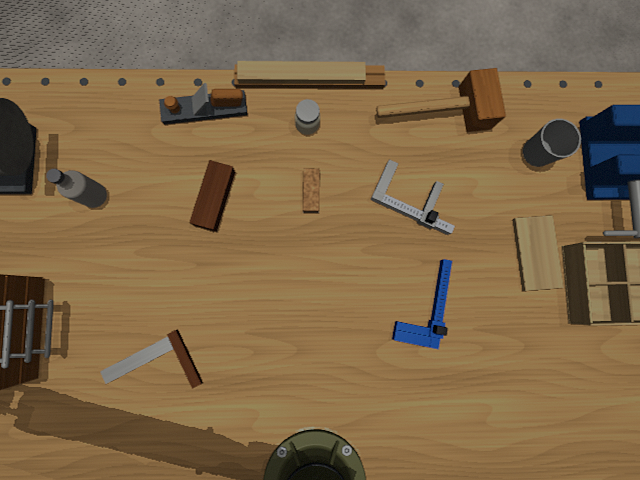

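View pics/scene0.png

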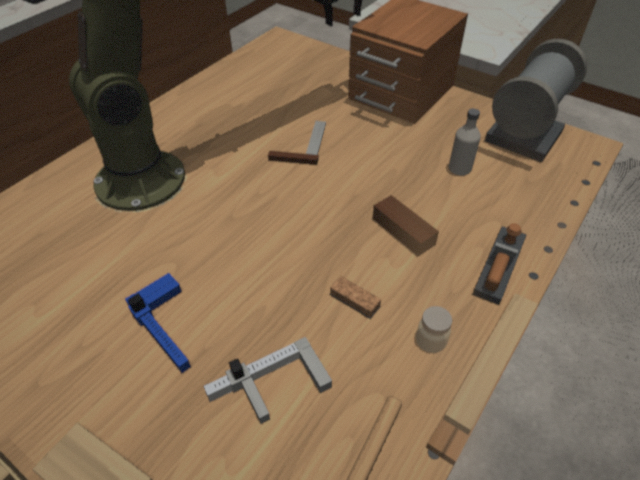

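Run:
```python
from h import *
c=dict(np.load('pics/top0.npz'))
save(c,'cal.png',(360,150,470,245),7); save(c,'bl.png',(175,150,255,240),6)
print(w2px(c,[.191,.621,.237]),w2px(c,[0,0,0]))
for p in [(300,250),(400,300),(500,250)]: print(px2w(c,*p))
```

```text
[-64.32619985 430.03538291] [314.23031467 481.88289376]
[ 5.03922107e-01  2.62360372e-02 -1.94925497e-04]
[ 0.38642124 -0.20164803  0.00102797]
[ 0.49958284 -0.44446201 -0.00326342]
```

View pics/cal.png

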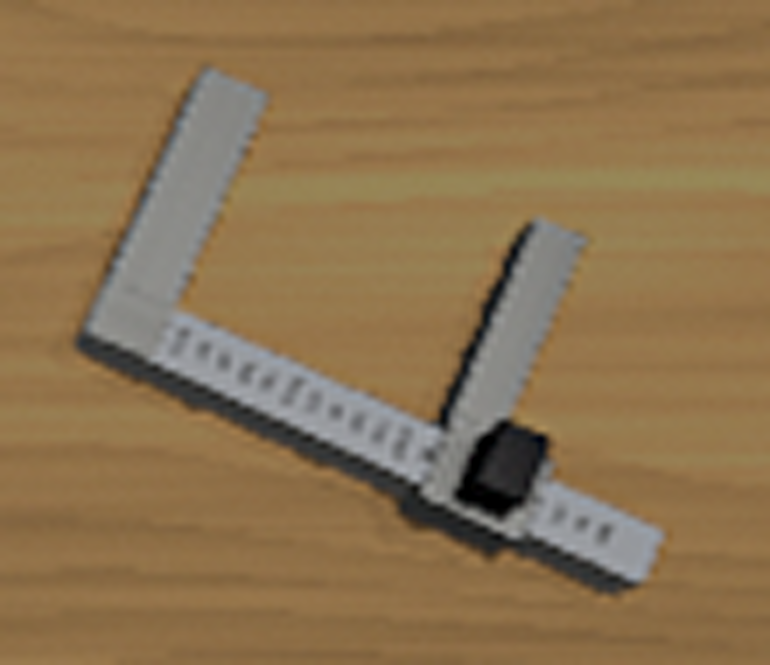

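View pics/bl.png

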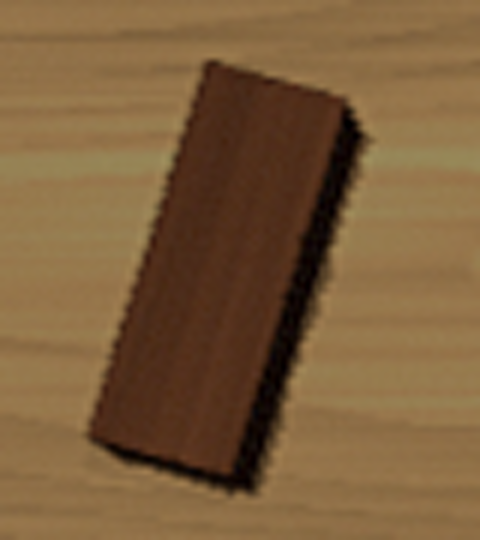

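Run:
```python
from h import *
c=dict(np.load('pics/top0.npz'))
def P(L,o,s,z): return np.array([px2w(c,o[0]+(u+.5)/s-.5,o[1]+(v+.5)/s-.5,z)[:2] for u,v in L])
C=P([(88,330),(640,583),(663,537),(208,68),(268,96),(170,312)],(360,150),7,.028)
M=np.array([[-92,-10],[108,-10],[108,10],[-92,90],[-68,90],[-68,10]])/1e3
B=P([(208,62),(345,100),(235,475),(92,435)],(175,150),6,.045)
BM=np.array([[75,28],[75,-28],[-75,-28],[-75,28]])/1e3
def fit(M,W):
    a,b=M.mean(0),W.mean(0); U,S,V=np.linalg.svd((M-a).T@(W-b)); R=V.T@U.T
    t=b-R@a; print('pos',t.round(4),'yaw',np.degrees(np.arctan2(R[1,0],R[0,0])).round(2),'res',((M@R.T+t-W)*1e3).round(1).tolist()); return R,t
R,t=fit(M,C); fit(BM,B)
# grip top z=.063 
G=P([(500,422),(548,435),(520,500)],(360,150),7,.063); print(((G-t)@R*1e3).round(1))
print(px2w(c,390,198),px2w(c,213,195))
def dep(L,o,s): return [px2w(c,o[0]+u/s,o[1]+v/s).round(4).tolist() for u,v in L]
print(dep([(190,180),(300,375),(510,460),(600,540)],(360,150),7),dep([(220,250),(250,150)],(175,150),6))
```

```text
pos [ 0.5907 -0.2259] yaw -115.57 res [[-0.8, 1.6], [-1.9, -0.2], [1.0, -0.4], [0.8, 1.2], [0.0, -0.7], [1.0, -1.4]]
pos [0.6266 0.2223] yaw -15.54 res [[1.6, 0.9], [1.4, -1.9], [-1.3, -0.3], [-1.6, 1.3]]
[[ 37.6  10.4]
 [ 53.1  13.1]
 [ 53.1 -10. ]]
[ 0.61965799 -0.18201198  0.02496384] [0.62440224 0.21885261 0.04380729]
[[0.6718, -0.1767, 0.0274], [0.6054, -0.2102, 0.0297], [0.5707, -0.2679, 0.0628], [0.5502, -0.3072, 0.0281]] [[0.6319, 0.2218, 0.0444], [0.6698, 0.2112, 0.0453]]
```

```bash
python3 -m pendant '[{"tx":-15,"rz":1.4},{"tx":-35,"rz":3.2},{"tx":-35,"rz":3.2},{"tx":-35,"rz":3.2},{"tx":-35,"rz":3.2},{"tx":-35,"rz":3.2},{"tx":-35,"rz":3.2},{"tx":-35,"rz":3.2},{"tx":-35,"rz":3.2},{"tx":-35,"rz":3.2},{"tx":-35,"rz":3.2},{"tx":-35,"rz":3.2},{"tx":-35,"rz":3.2},{"tx":-35,"rz":3.2},{"tx":-35,"rz":3.2},{"tx":-35,"rz":3.2},{"tx":-35,"rz":3.2},{"tx":-35,"rz":3.2},{"tx":-35,"rz":3.2},{"tx":-35,"rz":3.2}]'
cat > go.py <<'E'
# work out tool-frame shift to a world target: x y z yaw
import sys; from h import *
from scipy.spatial.transform import Rotation as Ro
o=env.get_obs(); a=[float(v) for v in sys.argv[1:5]]
R=Ro.from_euler('xyz',o['tool_rot'],degrees=True)
d=np.array(a[:3])-o['tool_pos']
Rt=Ro.from_euler('xyz',[180,0,a[3]],degrees=True)
print('t',o['time_s'],'pos',o['tool_pos'].round(4),'rot',o['tool_rot'].round(2),'shift mm (tool axes now)',(R.inv().apply(d)*1e3).round(1),'after turn',(Rt.inv().apply(d)*1e3).round(1),'turn',(R.inv()*Rt).as_rotvec(degrees=True).round(2),'F',o['force'].round(2),'w',round(o['grip_width'],4),'q',o['qpos'].round(0))
E
python3 go.py 0.591 -0.226 0.18 64.4
```

```text
t 0.1 pos [0.1906 0.6209 0.2356] rot [-1.7990e+02  1.0000e-02  1.6294e+02] shift mm (tool axes now) [-631.2 -692.1   56.8] after turn [-590.8  727.    55.6] turn [-7.000e-02  9.000e-02  9.854e+01] F [0.76 0.21 0.78] w 0.0871 q [-72.  18.  -4.  83.   1.  79.  -3.]invalid input at $[0]: expected keys rx, ry, rz, tx, ty, tz, jaw
```

```bash
python3 -m pendant '[{"rx":0,"ry":0,"rz":1.4,"tx":-15,"ty":0,"tz":0,"jaw":87},{"rx":0,"ry":0,"rz":3.2,"tx":-35,"ty":0,"tz":0,"jaw":87},{"rx":0,"ry":0,"rz":3.2,"tx":-35,"ty":0,"tz":0,"jaw":87},{"rx":0,"ry":0,"rz":3.2,"tx":-35,"ty":0,"tz":0,"jaw":87},{"rx":0,"ry":0,"rz":3.2,"tx":-35,"ty":0,"tz":0,"jaw":87},{"rx":0,"ry":0,"rz":3.2,"tx":-35,"ty":0,"tz":0,"jaw":87},{"rx":0,"ry":0,"rz":3.2,"tx":-35,"ty":0,"tz":0,"jaw":87},{"rx":0,"ry":0,"rz":3.2,"tx":-35,"ty":0,"tz":0,"jaw":87},{"rx":0,"ry":0,"rz":3.2,"tx":-35,"ty":0,"tz":0,"jaw":87},{"rx":0,"ry":0,"rz":3.2,"tx":-35,"ty":0,"tz":0,"jaw":87},{"rx":0,"ry":0,"rz":3.2,"tx":-35,"ty":0,"tz":0,"jaw":87},{"rx":0,"ry":0,"rz":3.2,"tx":-35,"ty":0,"tz":0,"jaw":87},{"rx":0,"ry":0,"rz":3.2,"tx":-35,"ty":0,"tz":0,"jaw":87},{"rx":0,"ry":0,"rz":3.2,"tx":-35,"ty":0,"tz":0,"jaw":87},{"rx":0,"ry":0,"rz":3.2,"tx":-35,"ty":0,"tz":0,"jaw":87},{"rx":0,"ry":0,"rz":3.2,"tx":-35,"ty":0,"tz":0,"jaw":87},{"rx":0,"ry":0,"rz":3.2,"tx":-35,"ty":0,"tz":0,"jaw":87},{"rx":0,"ry":0,"rz":3.2,"tx":-35,"ty":0,"tz":0,"jaw":87},{"rx":0,"ry":0,"rz":3.2,"tx":-35,"ty":0,"tz":0,"jaw":87},{"rx":0,"ry":0,"rz":3.2,"tx":-35,"ty":0,"tz":0,"jaw":87}]'
python3 go.py 0.591 -0.226 0.12 64.4
```

```text
time_s: 1.77
tool_pos: [0.6363, 0.1479, 0.2363]
tool_rot: [-180.0, 0.0, 100.5]
force: [-0.1, -0.4, -0.1]
grip_width: 0.0871
t 1.7667 pos [0.6363 0.1479 0.2363] rot [-1.8000e+02  4.0000e-02  1.0046e+02] shift mm (tool axes now) [-359.4 -112.4  116.6] after turn [-356.8  120.7  116.3] turn [1.000e-02 4.000e-02 3.606e+01] F [-0.08 -0.41 -0.07] w 0.0871 q [-33.  19.  23.  83.  -7.  79.   0.]
```

```bash
python3 -m pendant '[{"rx":0,"ry":0,"rz":3,"tx":-32,"ty":0,"tz":0,"jaw":87},{"rx":0,"ry":0,"rz":3,"tx":-32,"ty":0,"tz":0,"jaw":87},{"rx":0,"ry":0,"rz":3,"tx":-32,"ty":0,"tz":0,"jaw":87},{"rx":0,"ry":0,"rz":3,"tx":-32,"ty":0,"tz":0,"jaw":87},{"rx":0,"ry":0,"rz":3,"tx":-32,"ty":0,"tz":5,"jaw":87},{"rx":0,"ry":0,"rz":3,"tx":-32,"ty":0,"tz":10,"jaw":87},{"rx":0,"ry":0,"rz":3,"tx":-32,"ty":0,"tz":10,"jaw":87},{"rx":0,"ry":0,"rz":3,"tx":-32,"ty":0,"tz":15,"jaw":87},{"rx":0,"ry":0,"rz":3,"tx":-32,"ty":0,"tz":15,"jaw":87},{"rx":0,"ry":0,"rz":3,"tx":-32,"ty":0,"tz":15,"jaw":87},{"rx":0,"ry":0,"rz":3,"tx":-32,"ty":0,"tz":15,"jaw":87},{"rx":0,"ry":0,"rz":3,"tx":-32,"ty":0,"tz":10,"jaw":60},{"rx":0,"ry":0,"rz":0,"tx":0,"ty":0,"tz":0,"jaw":60},{"rx":0,"ry":0,"rz":0,"tx":0,"ty":0,"tz":0,"jaw":60}]'
python3 go.py 0.591 -0.226 0.02 64.4
```

```text
time_s: 2.93
tool_pos: [0.5951, -0.2289, 0.1408]
tool_rot: [-179.9, 0.1, 64.3]
force: [0.4, 0.8, 0.8]
grip_width: 0.0741
t 2.9333 pos [ 0.5951 -0.2289  0.1408] rot [-1.7992e+02  1.1000e-01  6.4330e+01] shift mm (tool axes now) [  1.1  -4.8 120.9] after turn [  0.9  -5.  120.8] turn [-0.08  0.11 -0.07] F [0.37 0.82 0.78] w 0.0741 q [-10.  23.  36.  93. -14.  69.   4.]
```

```bash
python3 -m pendant '[{"rx":0,"ry":0,"rz":0,"tx":1,"ty":-5,"tz":10,"jaw":55},{"rx":0,"ry":0,"rz":0,"tx":0,"ty":0,"tz":20,"jaw":50},{"rx":0,"ry":0,"rz":0,"tx":0,"ty":0,"tz":25,"jaw":50},{"rx":0,"ry":0,"rz":0,"tx":0,"ty":0,"tz":25,"jaw":50},{"rx":0,"ry":0,"rz":0,"tx":0,"ty":0,"tz":20,"jaw":50},{"rx":0,"ry":0,"rz":0,"tx":0,"ty":0,"tz":12,"jaw":50},{"rx":0,"ry":0,"rz":0,"tx":0,"ty":0,"tz":7,"jaw":50},{"rx":0,"ry":0,"rz":0,"tx":0,"ty":0,"tz":2,"jaw":50},{"rx":0,"ry":0,"rz":0,"tx":0,"ty":0,"tz":0,"jaw":50},{"rx":0,"ry":0,"rz":0,"tx":0,"ty":0,"tz":0,"jaw":50}]'
python3 go.py 0.591 -0.226 0.02 64.4
python3 - <<'E'
from h import *
c=cam('scene'); save(c,'s1.png',(160,240,400,420),3.3)
E
```

```text
time_s: 3.77
tool_pos: [0.5945, -0.2218, 0.0217]
tool_rot: [179.9, -0.0, 64.8]
force: [-0.4, -0.0, 0.5]
grip_width: 0.0499
t 3.7667 pos [ 0.5945 -0.2218  0.0217] rot [ 1.7989e+02 -3.0000e-02  6.4760e+01] shift mm (tool axes now) [-5.3 -1.4  1.7] after turn [-5.3 -1.4  1.7] turn [ 0.11 -0.03  0.36] F [-0.44 -0.01  0.54] w 0.0499 q [ -8.  30.  33.  99. -19.  57.   7.]
```

View pics/s1.png

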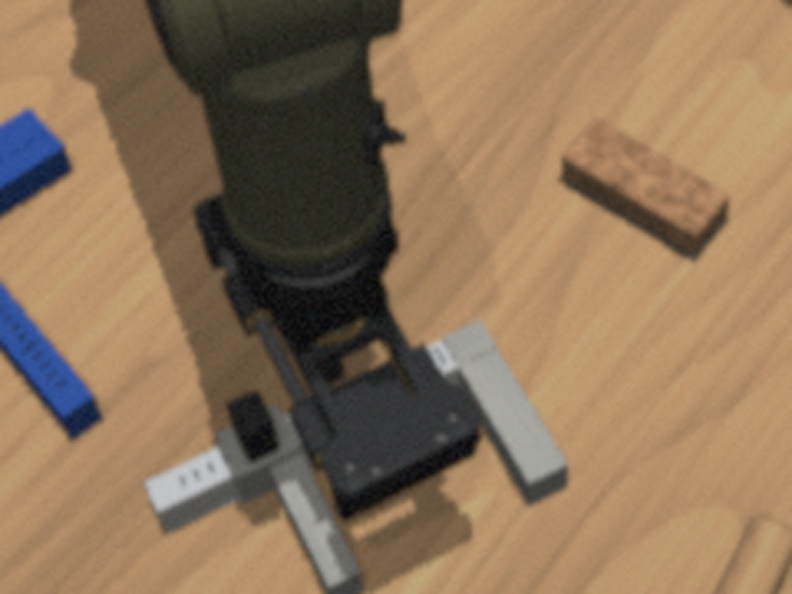

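```bash
python3 -m pendant '[{"rx":0,"ry":0,"rz":0.3,"tx":-4,"ty":-1,"tz":1,"jaw":45},{"rx":0,"ry":0,"rz":0,"tx":0,"ty":0,"tz":0,"jaw":30},{"rx":0,"ry":0,"rz":0,"tx":0,"ty":0,"tz":0,"jaw":22},{"rx":0,"ry":0,"rz":0,"tx":0,"ty":0,"tz":0,"jaw":15},{"rx":0,"ry":0,"rz":0,"tx":0,"ty":0,"tz":0,"jaw":10},{"rx":0,"ry":0,"rz":0,"tx":0,"ty":0,"tz":0,"jaw":10},{"rx":0,"ry":0,"rz":0,"tx":0,"ty":0,"tz":0,"jaw":10},{"rx":0,"ry":0,"rz":0,"tx":0,"ty":0,"tz":0,"jaw":10}]' 50
python3 go.py 0.591 -0.226 0.12 64.4
```

```text
time_s: 4.48
tool_pos: [0.5914, -0.225, 0.0197]
tool_rot: [179.9, -0.0, 64.4]
force: [1.7, -0.7, -0.9]
grip_width: 0.0196
t 4.4833 pos [ 0.5914 -0.225   0.0197] rot [179.94  -0.    64.45] shift mm (tool axes now) [-1.100e+00  1.000e-01 -1.003e+02] after turn [  -1.1    0.  -100.3] turn [ 0.06 -0.    0.05] F [ 1.65 -0.68 -0.93] w 0.0196 q [ -8.  30.  33.  99. -19.  56.   7.]
```

```bash
python3 -m pendant '[{"rx":0,"ry":0,"rz":0,"tx":0,"ty":0,"tz":-3,"jaw":10},{"rx":0,"ry":0,"rz":0,"tx":0,"ty":0,"tz":-8,"jaw":10},{"rx":0,"ry":0,"rz":0,"tx":0,"ty":0,"tz":-15,"jaw":10},{"rx":0,"ry":0,"rz":0,"tx":0,"ty":0,"tz":-20,"jaw":10},{"rx":0,"ry":0,"rz":0,"tx":0,"ty":0,"tz":-20,"jaw":10},{"rx":0,"ry":0,"rz":0,"tx":0,"ty":0,"tz":-20,"jaw":10},{"rx":0,"ry":0,"rz":0,"tx":0,"ty":0,"tz":-14,"jaw":10},{"rx":0,"ry":0,"rz":0,"tx":0,"ty":0,"tz":-7,"jaw":10},{"rx":0,"ry":0,"rz":0,"tx":0,"ty":0,"tz":-2,"jaw":10},{"rx":0,"ry":0,"rz":0,"tx":0,"ty":0,"tz":0,"jaw":10}]'
python3 - <<'E'
from h import *
c=cam('scene'); save(c,'s2.png',(160,200,400,380),3.3)
c=cam('top'); save(c,'t2.png',(330,130,490,250),5); np.savez('pics/t2.npz',**c)
E
python3 go.py 0.5 0.235 0.13 74.5
```

```text
time_s: 5.32
tool_pos: [0.5907, -0.2247, 0.1285]
tool_rot: [-180.0, -0.0, 64.4]
force: [0.5, -0.3, -3.5]
grip_width: 0.0197
t 5.4167 pos [ 0.5901 -0.2244  0.1272] rot [-1.7987e+02  2.0000e-02  6.4440e+01] shift mm (tool axes now) [ 375.6 -279.5   -2.2] after turn [ 418.6 -209.6   -2.8] turn [ -0.13   0.   -10.06] F [-0.3   0.36 -3.52] w 0.0195 q [-10.  23.  36.  95. -14.  67.   4.]
```

View pics/s2.png

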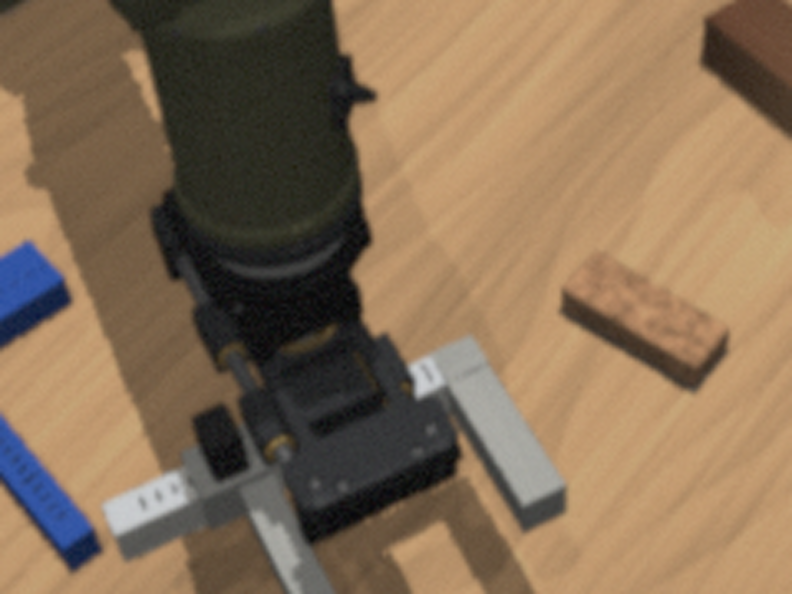

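View pics/t2.png

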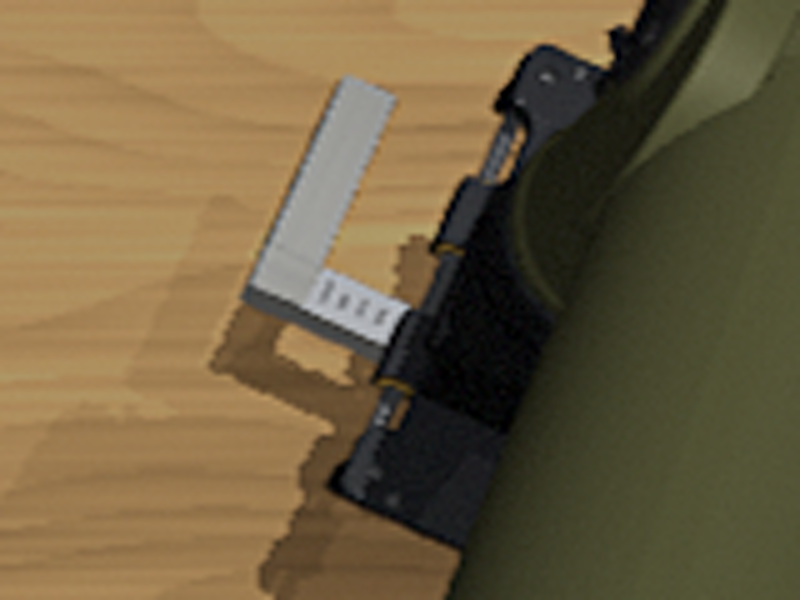

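Run:
```python
from h import *
c=dict(np.load('pics/t2.npz'))
z=.1272-.0197+.028
W=np.array([px2w(c,330+(u+.5)/5-.5,130+(v+.5)/5-.5,z)[:2] for u,v in [(345,75),(397,98),(247,290),(323,270)]])
M=np.array([[-92,90],[-68,90],[-92,-10],[-68,10]])/1e3
a,b=M.mean(0),W.mean(0); U,S,V=np.linalg.svd((M-a).T@(W-b)); R=V.T@U.T;t=b-R@a
print(t,np.degrees(np.arctan2(R[1,0],R[0,0])),((M@R.T+t-W)*1e3).round(1))
print(px2w(c,330+320/5,130+180/5))
```

```text
[ 0.58710319 -0.22486231] -115.25973658636195 [[-0.3  0.4]
 [-0.6  0.1]
 [ 0.6 -0.9]
 [ 0.2  0.5]]
[ 0.66265154 -0.16943873  0.13399689]
```

```bash
python3 -m pendant '[{"rx":0,"ry":0,"rz":-0.4,"tx":14,"ty":-9,"tz":0,"jaw":10},{"rx":0,"ry":0,"rz":-0.7,"tx":28,"ty":-17,"tz":0,"jaw":10},{"rx":0,"ry":0,"rz":-0.7,"tx":28,"ty":-17,"tz":0,"jaw":10},{"rx":0,"ry":0,"rz":-0.7,"tx":28,"ty":-17,"tz":0,"jaw":10},{"rx":0,"ry":0,"rz":-0.7,"tx":28,"ty":-17,"tz":0,"jaw":10},{"rx":0,"ry":0,"rz":-0.7,"tx":28,"ty":-17,"tz":0,"jaw":10},{"rx":0,"ry":0,"rz":-0.7,"tx":28,"ty":-17,"tz":0,"jaw":10},{"rx":0,"ry":0,"rz":-0.7,"tx":28,"ty":-17,"tz":0,"jaw":10},{"rx":0,"ry":0,"rz":-0.7,"tx":28,"ty":-17,"tz":0,"jaw":10},{"rx":0,"ry":0,"rz":-0.7,"tx":28,"ty":-17,"tz":0,"jaw":10},{"rx":0,"ry":0,"rz":-0.7,"tx":28,"ty":-17,"tz":0,"jaw":10},{"rx":0,"ry":0,"rz":-0.7,"tx":28,"ty":-17,"tz":0,"jaw":10},{"rx":0,"ry":0,"rz":-0.7,"tx":28,"ty":-17,"tz":0,"jaw":10},{"rx":0,"ry":0,"rz":-0.7,"tx":28,"ty":-17,"tz":0,"jaw":10},{"rx":0,"ry":0,"rz":-0.4,"tx":14,"ty":-9,"tz":0,"jaw":10},{"rx":0,"ry":0,"rz":-0.2,"tx":0,"ty":0,"tz":0,"jaw":10},{"rx":0,"ry":0,"rz":0,"tx":0,"ty":0,"tz":0,"jaw":10}]'
python3 - <<'E'
from h import *
c=cam('top'); save(c,'t3.png',(150,130,350,280),4); np.savez('pics/t3.npz',**c)
c=cam('scene'); save(c,'s3.png',(230,60,500,262),2.9)
E
python3 go.py 0.4995 0.2245 0.13 74.5
```

```text
time_s: 6.83
tool_pos: [0.5071, 0.2266, 0.1275]
tool_rot: [-179.9, 0.1, 74.7]
force: [0.2, -1.0, -4.0]
grip_width: 0.0198
t 6.9333 pos [0.5083 0.2241 0.1279] rot [-1.800e+02  1.100e-01  7.442e+01] shift mm (tool axes now) [-2.  -8.6 -2.1] after turn [-2.  -8.6 -2.1] turn [-0.    0.11 -0.08] F [ 0.25  0.2  -3.83] w 0.0197 q [-46.  12.  22. 105.  -5.  64. -38.]
```

View pics/t3.png

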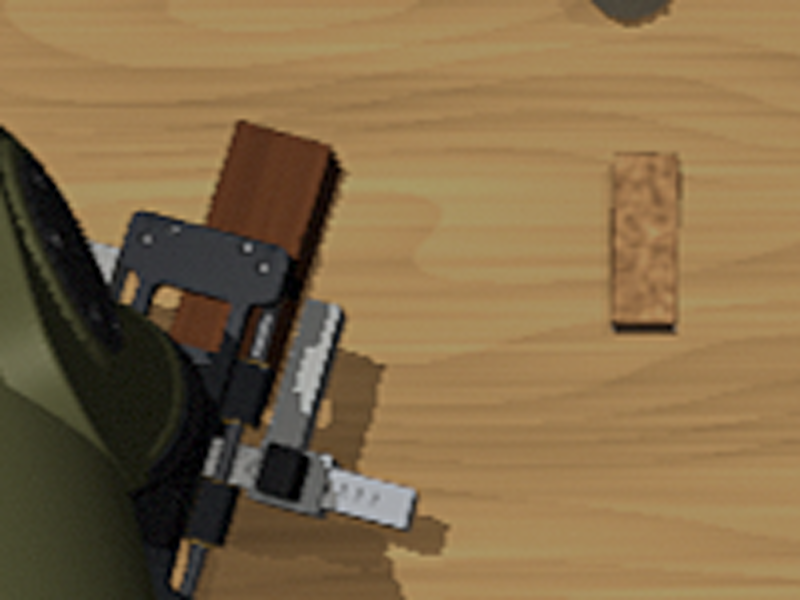

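View pics/s3.png

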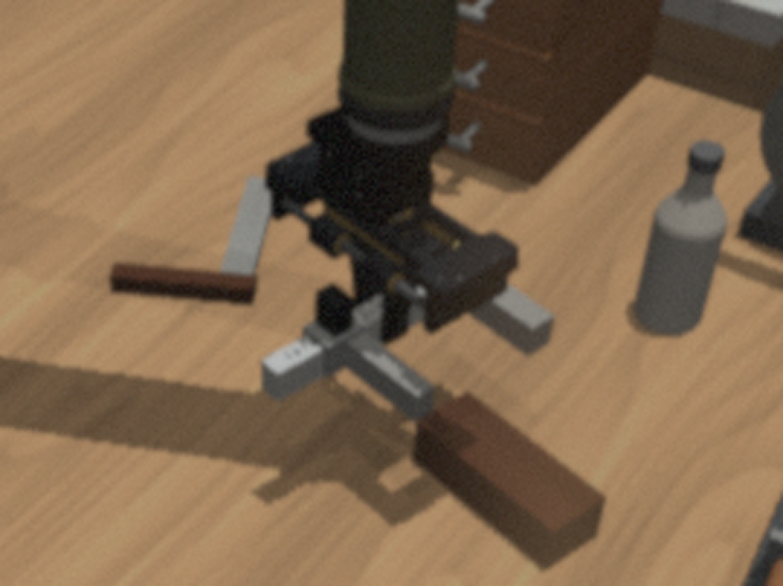

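Run:
```python
from h import *
c=dict(np.load('pics/t3.npz'))
tcp=np.array([.5083,.2241]); yaw=np.radians(74.42-180)
R=np.array([[np.cos(yaw),-np.sin(yaw)],[np.sin(yaw),np.cos(yaw)]])
def P(u,v,z): return px2w(c,150+(u+.5)/4-.5,130+(v+.5)/4-.5,z)[:2]
for u,v in [(417,490),(408,530),(308,300),(344,312)]: print('cal frame mm',(R.T@(P(u,v,.1362)-tcp)*1e3).round(1))
Bc=np.array([.6266,.2223]);by=np.radians(-15.54);RB=np.array([[np.cos(by),-np.sin(by)],[np.sin(by),np.cos(by)]])
for u,v in [(239,120),(334,147),(180,345),(0,0)]: print('blank top',P(u,v,.045).round(4),(RB.T@(P(u,v,.045)-Bc)*1e3).round(1))
print(w2px(c,[.52,.316,.0]))
```

```text
cal frame mm [108.1   7.4]
cal frame mm [109.3 -12.8]
cal frame mm [29.3 85.6]
cal frame mm [48.3 84.4]
blank top [0.7054 0.2281] [74.4 26.7]
blank top [0.6897 0.1748] [ 73.5 -28.8]
blank top [0.5772 0.2581] [-57.1  21.2]
blank top [0.7757 0.363 ] [105.9 175.5]
[173.19574173 244.24573681]
```

```bash
python3 -m pendant '[{"rx":0,"ry":0,"rz":0,"tx":-1,"ty":-6,"tz":5,"jaw":10},{"rx":0,"ry":0,"rz":0,"tx":-1,"ty":0,"tz":10,"jaw":10},{"rx":0,"ry":0,"rz":0,"tx":0,"ty":0,"tz":12,"jaw":10},{"rx":0,"ry":0,"rz":0,"tx":0,"ty":0,"tz":12,"jaw":10},{"rx":0,"ry":0,"rz":0,"tx":0,"ty":0,"tz":5,"jaw":10},{"rx":0,"ry":0,"rz":0,"tx":0,"ty":0,"tz":0,"jaw":10},{"rx":0,"ry":0,"rz":0,"tx":0,"ty":0,"tz":0,"jaw":10}]'
python3 go.py 0.502 0.2237 0.0197 74.5
python3 - <<'E'
from h import *
c=cam('top'); save(c,'t4.png',(150,130,350,280),4); np.savez('pics/t4.npz',**c)
c=cam('scene'); save(c,'s4.png',(230,60,500,262),2.9)
E
```

```text
time_s: 7.52
tool_pos: [0.5015, 0.2255, 0.0839]
tool_rot: [-180.0, 0.1, 74.5]
force: [-0.1, -0.9, -3.1]
grip_width: 0.0194
t 7.5167 pos [0.5015 0.2255 0.0839] rot [-1.7996e+02  6.0000e-02  7.4530e+01] shift mm (tool axes now) [-1.5  1.  64.2] after turn [-1.6  1.  64.2] turn [-0.04  0.06  0.03] F [-0.1  -0.89 -3.09] w 0.0194 q [-46.  14.  21. 108.  -6.  59. -38.]
```

View pics/t4.png

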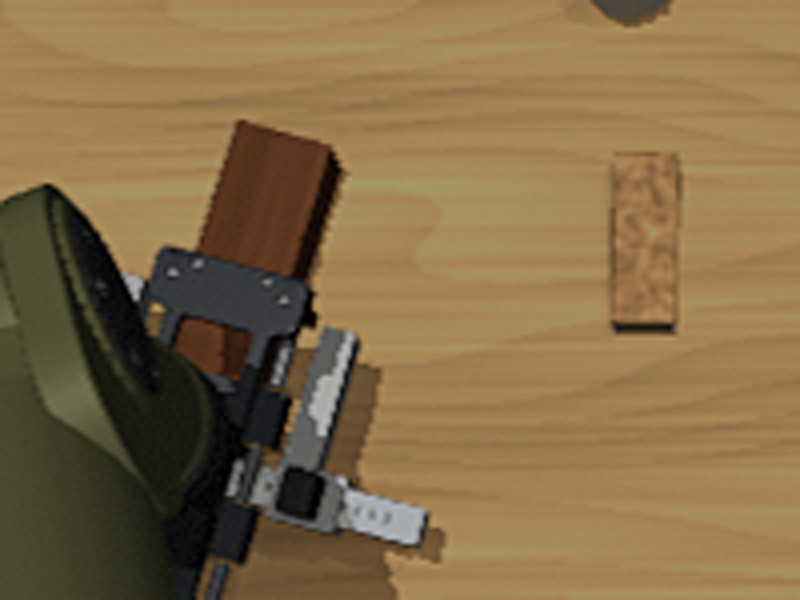

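View pics/s4.png

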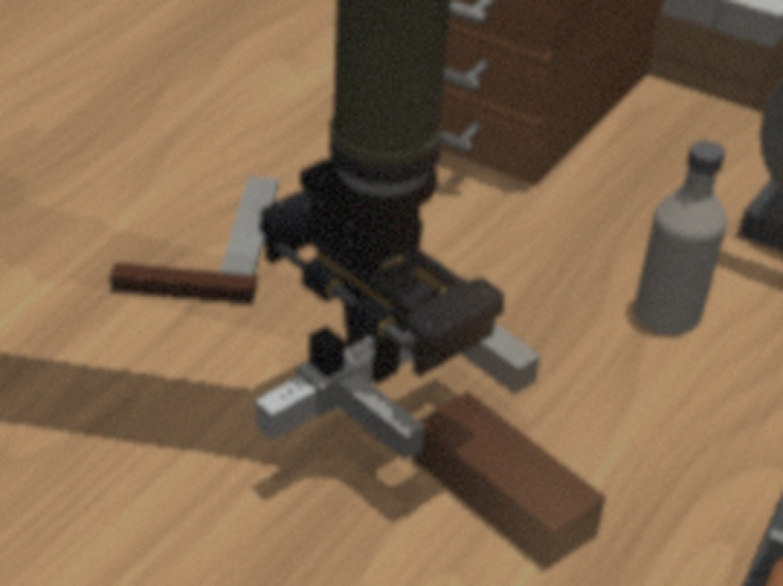

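Run:
```python
from h import *
c=dict(np.load('pics/t4.npz'))
yaw=np.radians(74.5-180)
R=np.array([[np.cos(yaw),-np.sin(yaw)],[np.sin(yaw),np.cos(yaw)]])
def P(u,v,z): return px2w(c,150+(u+.5)/4-.5,130+(v+.5)/4-.5,z)[:2]
tcp=np.array([.5015,.2255])
for u,v in [(429,514),(421,547),(327,328),(359,338)]: print('cal frame mm',(R.T@(P(u,v,.0922)-tcp)*1e3).round(1))
for u,v in [(239,120),(200,250),(334,147),(296,275)]: print('blank in cal',(R.T@(P(u,v,.045)-tcp)*1e3).round(1))
```

```text
cal frame mm [111.5   6.7]
cal frame mm [112.1 -10.9]
cal frame mm [33.1 87.6]
cal frame mm [50.8 86.8]
blank in cal [-57.  195.8]
blank in cal [-56.5 118.5]
blank in cal [ -1.5 194.8]
blank in cal [ -1.3 118.8]
```

```bash
python3 -m pendant '[{"rx":0,"ry":0,"rz":0,"tx":0,"ty":0,"tz":8,"jaw":10},{"rx":0,"ry":0,"rz":0,"tx":0,"ty":0,"tz":12,"jaw":10},{"rx":0,"ry":0,"rz":0,"tx":0,"ty":0,"tz":12,"jaw":10},{"rx":0,"ry":0,"rz":0,"tx":0,"ty":0,"tz":12,"jaw":10},{"rx":0,"ry":0,"rz":0,"tx":0,"ty":0,"tz":8,"jaw":10},{"rx":0,"ry":0,"rz":0,"tx":0,"ty":0,"tz":4,"jaw":10},{"rx":0,"ry":0,"rz":0,"tx":0,"ty":0,"tz":3,"jaw":10},{"rx":0,"ry":0,"rz":0,"tx":0,"ty":0,"tz":1,"jaw":10},{"rx":0,"ry":0,"rz":0,"tx":0,"ty":0,"tz":0,"jaw":10},{"rx":0,"ry":0,"rz":0,"tx":0,"ty":0,"tz":0,"jaw":10}]'
python3 go.py 0.502 0.2237 0.0197 74.5
```

```text
time_s: 8.45
tool_pos: [0.5022, 0.226, 0.0251]
tool_rot: [180.0, -0.0, 74.5]
force: [0.1, -0.2, -3.5]
grip_width: 0.0197
t 8.45 pos [0.5022 0.226  0.0251] rot [ 1.7996e+02 -5.0000e-02  7.4530e+01] shift mm (tool axes now) [-2.3  0.4  5.3] after turn [-2.3  0.4  5.4] turn [ 0.04 -0.05  0.03] F [ 0.14 -0.21 -3.48] w 0.0197 q [-45.  19.  20. 111.  -8.  52. -36.]
```

```bash
python3 -m pendant '[{"rx":0,"ry":0,"rz":0,"tx":0,"ty":0,"tz":2,"jaw":10},{"rx":0,"ry":0,"rz":0,"tx":0,"ty":0,"tz":1.5,"jaw":10},{"rx":0,"ry":0,"rz":0,"tx":0,"ty":0,"tz":1,"jaw":10},{"rx":0,"ry":0,"rz":0,"tx":0,"ty":0,"tz":0.5,"jaw":10},{"rx":0,"ry":0,"rz":0,"tx":0,"ty":0,"tz":0,"jaw":10},{"rx":0,"ry":0,"rz":0,"tx":0,"ty":0,"tz":0,"jaw":10}]'
python3 go.py 0.502 0.2237 0.0197 74.5
```

```text
time_s: 8.95
tool_pos: [0.5017, 0.2258, 0.0197]
tool_rot: [180.0, -0.0, 74.5]
force: [-0.9, 0.1, -2.0]
grip_width: 0.0194
t 8.95 pos [0.5017 0.2258 0.0197] rot [ 1.800e+02 -1.000e-02  7.454e+01] shift mm (tool axes now) [-2.   0.8  0. ] after turn [-2.   0.8  0. ] turn [ 0.   -0.01  0.04] F [-0.92  0.05 -2.04] w 0.0194 q [-45.  19.  20. 111.  -8.  52. -36.]
```

```bash
python3 -m pendant '[{"rx":0,"ry":0,"rz":0,"tx":0,"ty":0,"tz":0.6,"jaw":10},{"rx":0,"ry":0,"rz":0,"tx":0,"ty":0,"tz":0,"jaw":10},{"rx":0,"ry":0,"rz":0,"tx":0,"ty":0,"tz":0,"jaw":10}]'
python3 -m pendant '[{"rx":0,"ry":0,"rz":0,"tx":0,"ty":0,"tz":0,"jaw":22},{"rx":0,"ry":0,"rz":0,"tx":0,"ty":0,"tz":0,"jaw":26},{"rx":0,"ry":0,"rz":0,"tx":0,"ty":0,"tz":0,"jaw":30},{"rx":0,"ry":0,"rz":0,"tx":0,"ty":0,"tz":0,"jaw":30},{"rx":0,"ry":0,"rz":0,"tx":0,"ty":0,"tz":0,"jaw":30}]'
python3 -m pendant '[{"rx":0,"ry":0,"rz":0,"tx":0,"ty":0,"tz":-3,"jaw":30},{"rx":0,"ry":0,"rz":0,"tx":0,"ty":0,"tz":-10,"jaw":30},{"rx":0,"ry":0,"rz":0,"tx":0,"ty":0,"tz":-20,"jaw":30},{"rx":0,"ry":0,"rz":0,"tx":0,"ty":0,"tz":-25,"jaw":30},{"rx":0,"ry":0,"rz":0,"tx":0,"ty":0,"tz":-25,"jaw":20},{"rx":0,"ry":0,"rz":0,"tx":0,"ty":0,"tz":-20,"jaw":10},{"rx":0,"ry":0,"rz":0,"tx":-20,"ty":0,"tz":-10,"jaw":0},{"rx":0,"ry":0,"rz":0,"tx":-30,"ty":0,"tz":0,"jaw":0},{"rx":0,"ry":0,"rz":0,"tx":-30,"ty":0,"tz":0,"jaw":0},{"rx":0,"ry":0,"rz":0,"tx":-20,"ty":0,"tz":0,"jaw":0},{"rx":0,"ry":0,"rz":0,"tx":0,"ty":0,"tz":0,"jaw":0}]'
python3 - <<'E'
from h import *
c=cam('top'); save(c,'t5.png',(150,130,350,280),4); np.savez('pics/t5.npz',**c)
c=cam('scene'); save(c,'s5.png',(230,60,500,262),2.9)
E
```

```text
time_s: 9.2
tool_pos: [0.5017, 0.2259, 0.0196]
tool_rot: [-180.0, -0.0, 74.5]
force: [-4.4, -1.7, 5.5]
grip_width: 0.0201
time_s: 9.62
tool_pos: [0.5019, 0.2259, 0.019]
tool_rot: [180.0, -0.0, 74.5]
force: [0.1, -0.0, -0.5]
grip_width: 0.0293
time_s: 10.53
tool_pos: [0.4745, 0.1246, 0.1326]
tool_rot: [-180.0, 0.0, 74.2]
force: [-0.1, 0.1, -0.4]
grip_width: 0.001
```

View pics/t5.png

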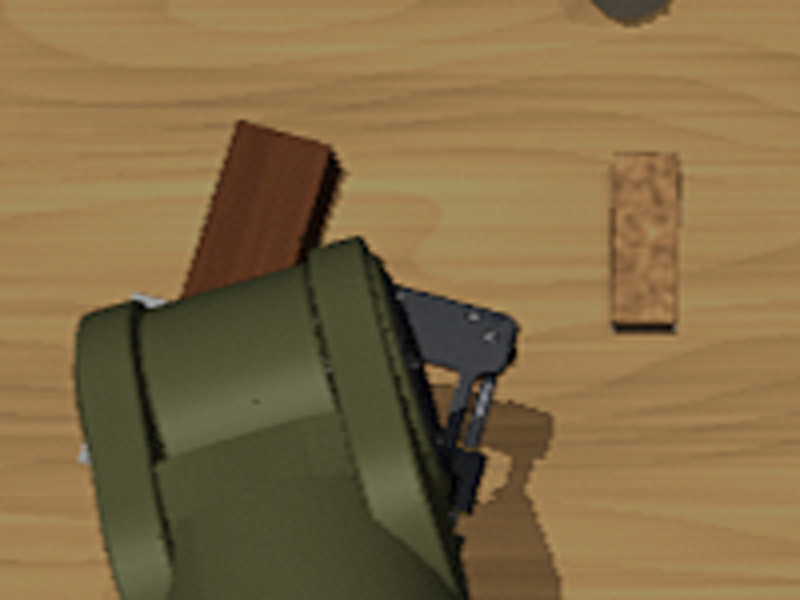

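View pics/s5.png

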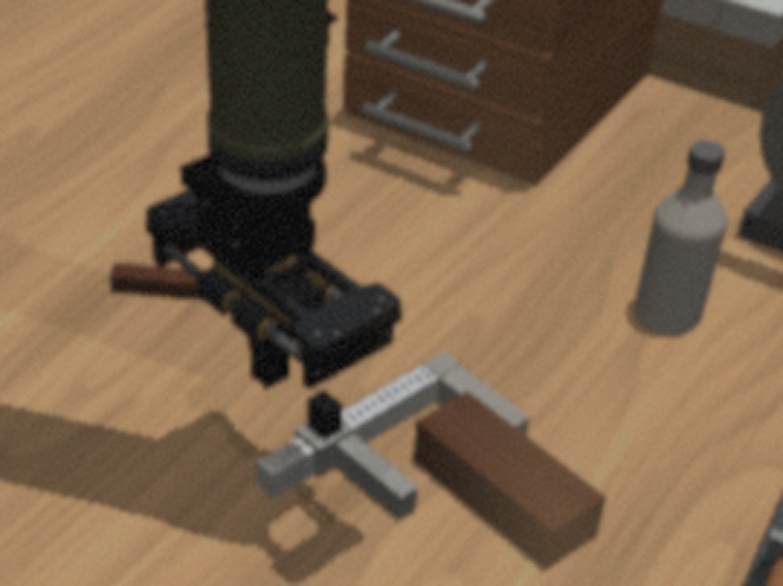

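```bash
python3 -m pendant '[{"rx":0,"ry":0,"rz":-0.2,"tx":0,"ty":0,"tz":10,"jaw":0},{"rx":0,"ry":0,"rz":0,"tx":0,"ty":0,"tz":20,"jaw":0},{"rx":0,"ry":0,"rz":0,"tx":0,"ty":0,"tz":20,"jaw":0},{"rx":0,"ry":0,"rz":0,"tx":0,"ty":0,"tz":18,"jaw":0},{"rx":0,"ry":0,"rz":0,"tx":0,"ty":0,"tz":10,"jaw":0},{"rx":0,"ry":0,"rz":0,"tx":8,"ty":0,"tz":0,"jaw":0},{"rx":0,"ry":0,"rz":0,"tx":12,"ty":0,"tz":0,"jaw":0},{"rx":0,"ry":0,"rz":0,"tx":8,"ty":0,"tz":0,"jaw":0},{"rx":0,"ry":0,"rz":0,"tx":3,"ty":0,"tz":0,"jaw":0},{"rx":0,"ry":0,"rz":0,"tx":0,"ty":0,"tz":0,"jaw":0}]'
python3 - <<'E'
from h import *
c=cam('scene'); save(c,'s6.png',(230,60,500,262),2.9)
o=env.get_obs()
p=o['tool_pos'][:2]-np.array([.5017,.2258]); print(o['tool_pos'],o['tool_rot'],'cal x,y',p@[-.267,-.9636]*1e3,p@[.9636,-.267]*1e3)
E
```

```text
time_s: 11.47
tool_pos: [0.4842, 0.1613, 0.0549]
tool_rot: [179.9, -0.1, 74.9]
force: [0.1, -1.1, -0.2]
grip_width: 0.0007
[0.48389876 0.16034447 0.05475395] [ 1.79930924e+02 -6.13258303e-02  7.48189246e+01] cal x,y 67.82587889872126 0.3233519632223897
```

View pics/s6.png

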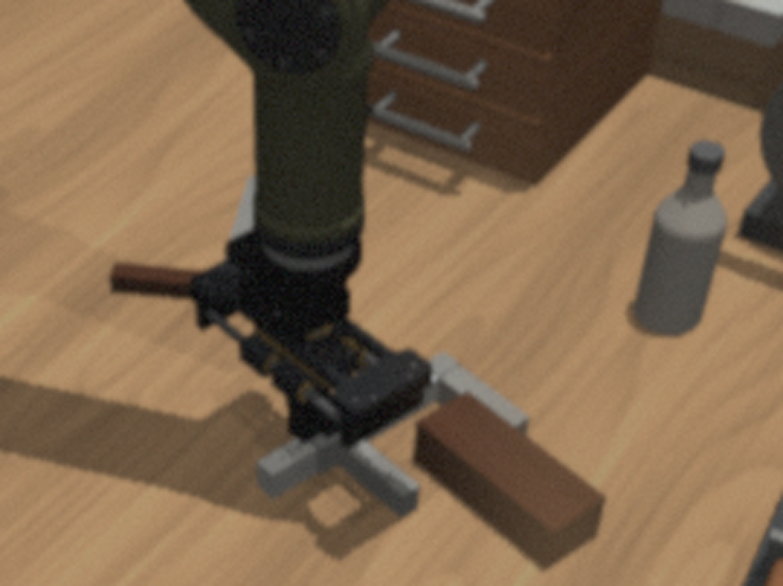

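```bash
python3 -m pendant '[{"rx":0,"ry":0,"rz":0,"tx":1,"ty":0,"tz":0,"jaw":0},{"rx":0,"ry":0,"rz":0,"tx":1.5,"ty":0,"tz":0,"jaw":0},{"rx":0,"ry":0,"rz":0,"tx":2,"ty":0,"tz":0,"jaw":0},{"rx":0,"ry":0,"rz":0,"tx":2,"ty":0,"tz":0,"jaw":0},{"rx":0,"ry":0,"rz":0,"tx":2,"ty":0,"tz":0,"jaw":0},{"rx":0,"ry":0,"rz":0,"tx":2,"ty":0,"tz":0,"jaw":0},{"rx":0,"ry":0,"rz":0,"tx":2,"ty":0,"tz":0,"jaw":0},{"rx":0,"ry":0,"rz":0,"tx":2,"ty":0,"tz":0,"jaw":0},{"rx":0,"ry":0,"rz":0,"tx":2,"ty":0,"tz":0,"jaw":0},{"rx":0,"ry":0,"rz":0,"tx":2,"ty":0,"tz":0,"jaw":0},{"rx":0,"ry":0,"rz":0,"tx":1.5,"ty":0,"tz":0,"jaw":0},{"rx":0,"ry":0,"rz":0,"tx":1,"ty":0,"tz":0,"jaw":0},{"rx":0,"ry":0,"rz":0,"tx":0,"ty":0,"tz":0,"jaw":0}]'
python3 - <<'E'
from h import *
c=cam('scene'); save(c,'s7.png',(300,150,460,270),5); np.savez('pics/s7.npz',**c)
o=env.get_obs()
p=o['tool_pos'][:2]-np.array([.5017,.2258]); print(o['tool_pos'],o['tool_rot'],o['force'],'cal x,y',p@[-.267,-.9636]*1e3,p@[.9636,-.267]*1e3)
E
```

```text
time_s: 12.6
tool_pos: [0.4887, 0.18, 0.0539]
tool_rot: [-180.0, -0.0, 74.8]
force: [0.3, -0.1, -0.3]
grip_width: 0.0006
[0.48863463 0.17987983 0.05392325] [-1.79989426e+02 -1.39248061e-02  7.47522164e+01] [-0.24006036 -0.51139044  0.08805802] cal x,y 47.73713307454745 -0.3290991837369553
```

View pics/s7.png

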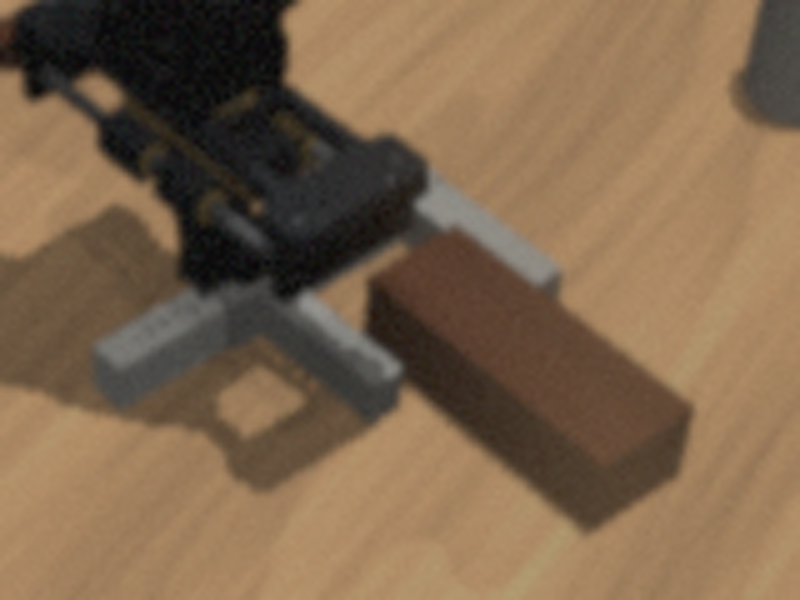

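```bash
python3 -m pendant '[{"rx":0,"ry":0,"rz":0,"tx":1,"ty":0,"tz":0,"jaw":0},{"rx":0,"ry":0,"rz":0,"tx":1.5,"ty":0,"tz":0,"jaw":0},{"rx":0,"ry":0,"rz":0,"tx":1.5,"ty":0,"tz":0,"jaw":0},{"rx":0,"ry":0,"rz":0,"tx":1.5,"ty":0,"tz":0,"jaw":0},{"rx":0,"ry":0,"rz":0,"tx":1.5,"ty":0,"tz":0,"jaw":0},{"rx":0,"ry":0,"rz":0,"tx":1.5,"ty":0,"tz":0,"jaw":0},{"rx":0,"ry":0,"rz":0,"tx":1.5,"ty":0,"tz":0,"jaw":0},{"rx":0,"ry":0,"rz":0,"tx":1,"ty":0,"tz":0,"jaw":0},{"rx":0,"ry":0,"rz":0,"tx":1,"ty":0,"tz":0,"jaw":0},{"rx":0,"ry":0,"rz":0,"tx":1,"ty":0,"tz":0,"jaw":0},{"rx":0,"ry":0,"rz":0,"tx":1,"ty":0,"tz":0,"jaw":0},{"rx":0,"ry":0,"rz":0,"tx":1,"ty":0,"tz":0,"jaw":0},{"rx":0,"ry":0,"rz":0,"tx":0,"ty":0,"tz":0,"jaw":0}]'
python3 - <<'E'
from h import *
c=cam('scene'); save(c,'s8.png',(300,150,460,270),5); np.savez('pics/s7.npz',**c)
o=env.get_obs()
p=o['tool_pos'][:2]-np.array([.5017,.2258]); print(o['tool_pos'],o['tool_rot'],o['force'],'cal x,y',p@[-.267,-.9636]*1e3,p@[.9636,-.267]*1e3)
E
```

```text
time_s: 13.73
tool_pos: [0.4926, 0.194, 0.0539]
tool_rot: [-180.0, 0.0, 74.7]
force: [-0.7, -2.1, 0.8]
grip_width: 0.0007
[0.49257139 0.19395728 0.05393248] [-1.79986974e+02  1.14591138e-02  7.47378420e+01] [-0.65808547 -0.7170757   0.31477035] cal x,y 33.12098327207326 -0.29432121273103246
```

View pics/s8.png

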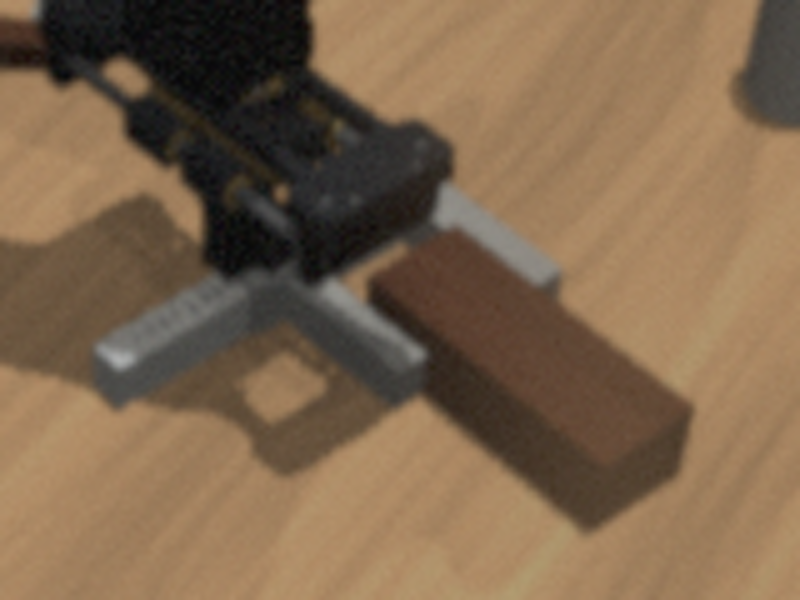

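```bash
for i in 1; do python3 -m pendant '[{"rx":0,"ry":0,"rz":0,"tx":1,"ty":0,"tz":0,"jaw":0},{"rx":0,"ry":0,"rz":0,"tx":1,"ty":0,"tz":0,"jaw":0},{"rx":0,"ry":0,"rz":0,"tx":1,"ty":0,"tz":0,"jaw":0},{"rx":0,"ry":0,"rz":0,"tx":1,"ty":0,"tz":0,"jaw":0},{"rx":0,"ry":0,"rz":0,"tx":1,"ty":0,"tz":0,"jaw":0}]'; done
python3 -m pendant '[{"rx":0,"ry":0,"rz":0,"tx":0.7,"ty":0,"tz":0,"jaw":0},{"rx":0,"ry":0,"rz":0,"tx":0.7,"ty":0,"tz":0,"jaw":0}]'
python3 -m pendant '[{"rx":0,"ry":0,"rz":0,"tx":0.7,"ty":0,"tz":0,"jaw":0},{"rx":0,"ry":0,"rz":0,"tx":0.7,"ty":0,"tz":0,"jaw":0}]'
cat > look.py <<'E'
import sys; from h import *
c=cam('scene'); save(c,sys.argv[1],(300,150,460,270),5); np.savez('pics/'+sys.argv[1][:-4]+'.npz',**c)
o=env.get_obs()
p=o['tool_pos'][:2]-np.array([.5017,.2258]); print(o['tool_pos'],o['tool_rot'],o['force'],'cal x,y',p@[-.267,-.9636]*1e3,p@[.9636,-.267]*1e3)
E
python3 look.py s9.png
```

```text
time_s: 14.2
tool_pos: [0.4938, 0.1988, 0.0539]
tool_rot: [-180.0, 0.0, 74.7]
force: [-2.7, -2.0, 0.8]
grip_width: 0.0003
time_s: 14.37
tool_pos: [0.4941, 0.2002, 0.0538]
tool_rot: [-180.0, 0.0, 74.7]
force: [-3.2, -3.8, -0.5]
grip_width: 0.0006
time_s: 14.53
tool_pos: [0.4944, 0.2015, 0.0538]
tool_rot: [-180.0, 0.0, 74.7]
force: [-3.2, -2.2, 0.9]
grip_width: 0.0004
[0.49448168 0.20175466 0.05387154] [-1.79973850e+02  4.66946937e-03  7.47458951e+01] [-2.62342121 -2.92211079  1.04922528] cal x,y 25.097383416522625 -0.5354694297197575
```

View pics/s9.png

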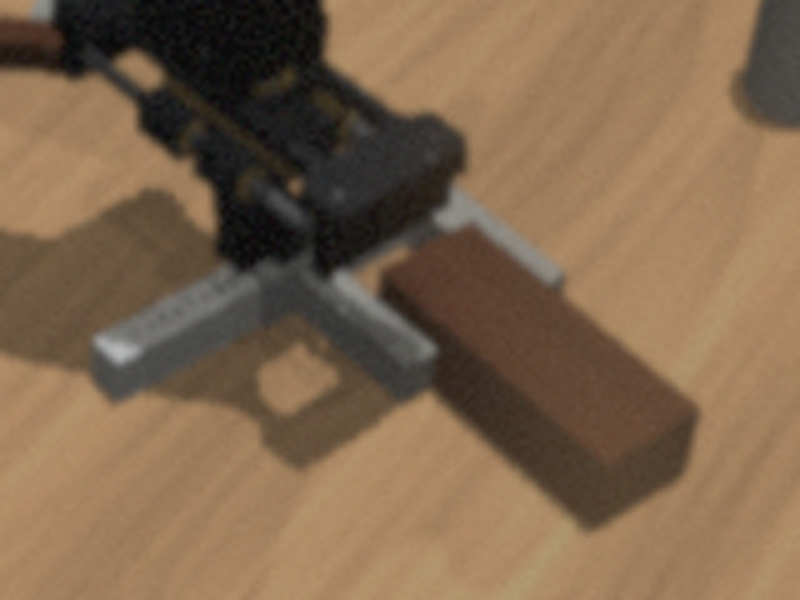

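```bash
python3 -m pendant '[{"rx":0,"ry":0,"rz":0,"tx":0.7,"ty":0,"tz":0,"jaw":0},{"rx":0,"ry":0,"rz":0,"tx":0.7,"ty":0,"tz":0,"jaw":0},{"rx":0,"ry":0,"rz":0,"tx":0.7,"ty":0,"tz":0,"jaw":0}]'
python3 -m pendant '[{"rx":0,"ry":0,"rz":0,"tx":0.7,"ty":0,"tz":0,"jaw":0},{"rx":0,"ry":0,"rz":0,"tx":0.7,"ty":0,"tz":0,"jaw":0},{"rx":0,"ry":0,"rz":0,"tx":0.7,"ty":0,"tz":0,"jaw":0}]'
python3 look.py s10.png
```

```text
time_s: 14.83
tool_pos: [0.4951, 0.2036, 0.0538]
tool_rot: [-180.0, 0.0, 74.7]
force: [-3.7, -2.7, 0.4]
grip_width: 0.0008
time_s: 15.08
tool_pos: [0.4959, 0.2057, 0.0539]
tool_rot: [180.0, -0.0, 74.7]
force: [-2.3, -2.4, -0.4]
grip_width: 0.0002
[0.49600529 0.20594367 0.05389866] [ 1.79979410e+02 -2.29563836e-02  7.47477992e+01] [-1.44227835 -2.67201678 -1.72840117] cal x,y 20.654046016657183 -0.18578053556094168
```

View pics/s10.png

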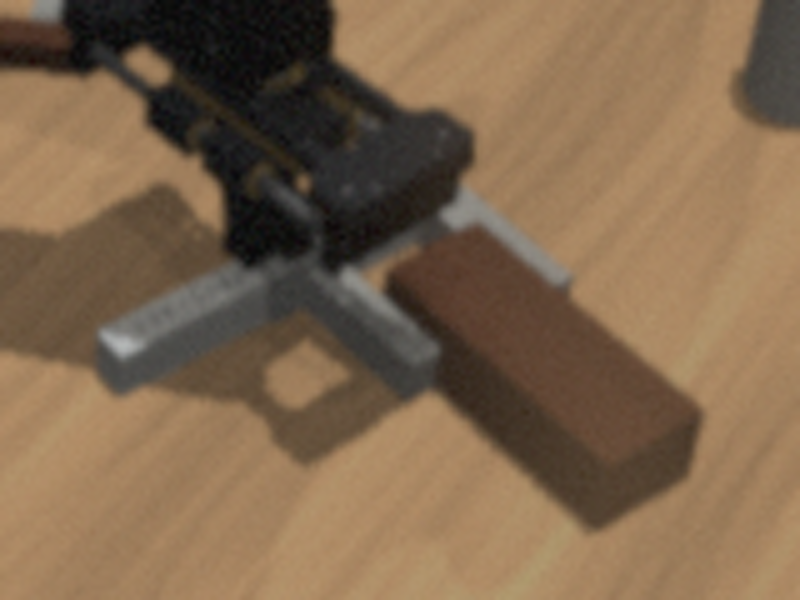

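```bash
python3 -m pendant '[{"rx":0,"ry":0,"rz":0,"tx":0.7,"ty":0,"tz":0,"jaw":0},{"rx":0,"ry":0,"rz":0,"tx":0.7,"ty":0,"tz":0,"jaw":0},{"rx":0,"ry":0,"rz":0,"tx":0.7,"ty":0,"tz":0,"jaw":0},{"rx":0,"ry":0,"rz":0,"tx":0,"ty":0,"tz":0,"jaw":0}]'
python3 look.py s11.png
python3 -m pendant '[{"rx":0,"ry":0,"rz":0,"tx":-2,"ty":0,"tz":0,"jaw":0},{"rx":0,"ry":0,"rz":0,"tx":-6,"ty":0,"tz":0,"jaw":0},{"rx":0,"ry":0,"rz":0,"tx":-10,"ty":0,"tz":0,"jaw":0},{"rx":0,"ry":0,"rz":0,"tx":-10,"ty":0,"tz":-15,"jaw":0},{"rx":0,"ry":0,"rz":0,"tx":0,"ty":0,"tz":-30,"jaw":0},{"rx":0,"ry":0,"rz":0,"tx":-10,"ty":0,"tz":-30,"jaw":0},{"rx":0,"ry":0,"rz":0,"tx":-30,"ty":0,"tz":-10,"jaw":0},{"rx":0,"ry":0,"rz":0,"tx":-40,"ty":0,"tz":0,"jaw":0},{"rx":0,"ry":0,"rz":0,"tx":-40,"ty":0,"tz":0,"jaw":0},{"rx":0,"ry":0,"rz":0,"tx":-40,"ty":0,"tz":0,"jaw":0},{"rx":0,"ry":0,"rz":0,"tx":-40,"ty":0,"tz":0,"jaw":0},{"rx":0,"ry":0,"rz":0,"tx":-40,"ty":0,"tz":0,"jaw":0},{"rx":0,"ry":0,"rz":0,"tx":0,"ty":0,"tz":0,"jaw":0}]'
python3 look.py s12.png
python3 - <<'E'
from h import *
c=cam('top'); save(c,'t6.png',(160,140,280,240),6.5); np.savez('pics/t6.npz',**c)
E
```

```text
time_s: 15.47
tool_pos: [0.4967, 0.208, 0.054]
tool_rot: [180.0, -0.0, 74.8]
force: [-2.1, -1.4, -0.4]
grip_width: 0.0005
[0.49669187 0.20793842 0.05406208] [ 1.79965966e+02 -3.30339075e-02  7.47494371e+01] [-0.79351992 -2.05728594 -1.78687789] cal x,y 18.54859407543869 -0.05679184305671512
time_s: 16.6
tool_pos: [0.4237, -0.0588, 0.1392]
tool_rot: [180.0, -0.0, 74.1]
force: [0.2, 0.2, -0.5]
grip_width: 0.0005
[ 0.42489058 -0.05498818  0.13933153] [ 1.79931542e+02 -1.23491904e-01  7.42622099e+01] [-0.18173265  0.48042444  0.79954329] cal x,y 291.0756040544249 0.9568837084324298
```

View pics/s12.png

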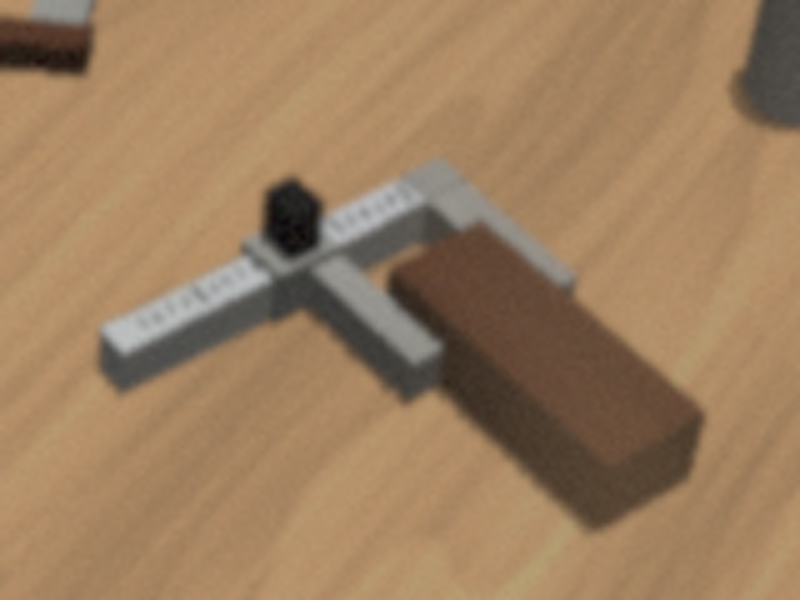

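View pics/t6.png

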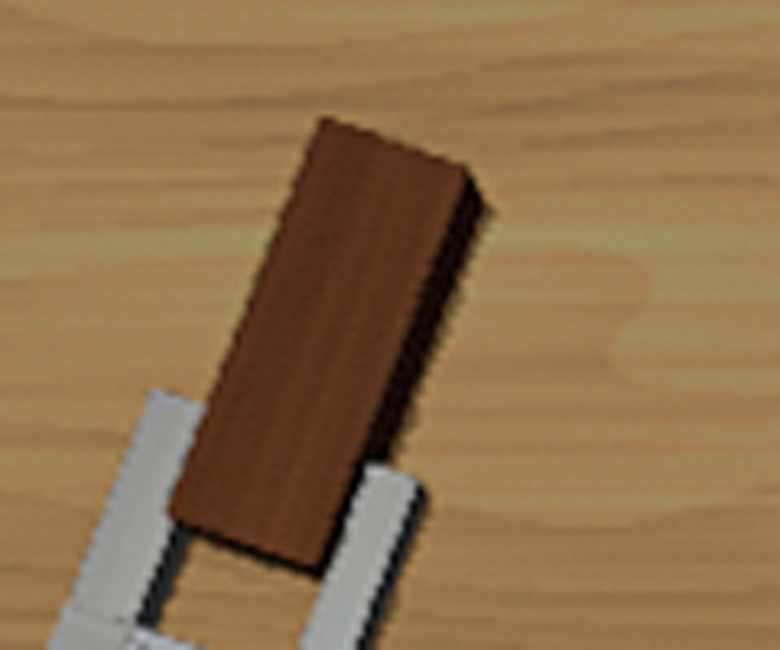

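Run:
```python
from h import *
c=dict(np.load('pics/t6.npz'))
save(c,'t6b.png',(160,190,260,265),8)
save(c,'t6c.png',(195,150,245,190),12)
```

```text
(no output)
```

View pics/t6b.png

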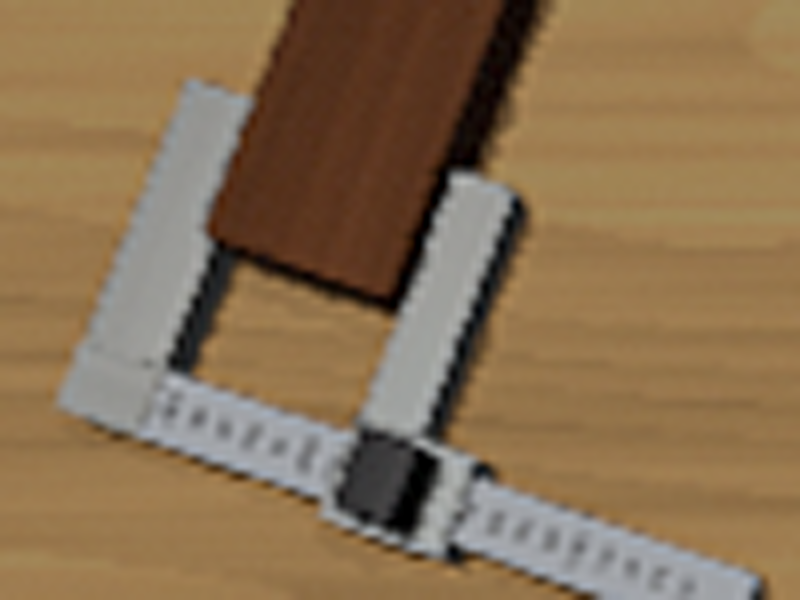

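View pics/t6c.png

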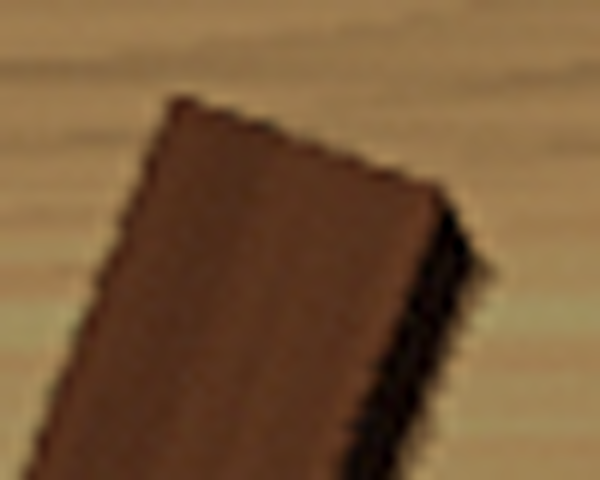

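```bash
cat > fit6.py <<'E'
from h import *
def fit(M,W):
    M=np.array(M)/1e3; a,b=M.mean(0),W.mean(0); U,S,V=np.linalg.svd((M-a).T@(W-b)); R=V.T@U.T
    t=b-R@a; print('pos',t.round(4),'yaw',np.degrees(np.arctan2(R[1,0],R[0,0])).round(2),'res',((M@R.T+t-W)*1e3).round(1).tolist()); return R,t
E
python3 - <<'E'
from fit6 import *
c=dict(np.load('pics/t6.npz'))
def P(L,o,s,z): return np.array([px2w(c,o[0]+(u+.5)/s-.5,o[1]+(v+.5)/s-.5,z)[:2] for u,v in L])
o=(160,190)
C=P([(188,78),(58,405),(160,370),(767,575)],o,8,.028)
R,t=fit([[-92,90],[-92,-10],[-68,10],[108,10]],C)
J=P([(455,168),(517,190),(360,425)],o,8,.028); print('mov jaw in cal',((J-t)@R*1e3).round(1))
B=np.r_[P([(174,95),(440,188)],(195,150),12,.045),P([(208,232),(393,305)],o,8,.045)]
print('B'); RB,tb=fit([[75,28],[75,-28],[-75,28],[-75,-28]],B)
print(((B-t)@R*1e3).round(1))
E
```

```text
pos [0.5034 0.2323] yaw -109.56 res [[0.5, -0.0], [-1.0, 0.0], [0.2, -1.5], [0.3, 1.4]]
mov jaw in cal [[-12.3  89.9]
 [  6.3  89.6]
 [-11.6  12.9]]
B
pos [0.6312 0.2281] yaw -19.22 res [[0.8, 1.0], [0.4, -2.1], [-1.8, 1.5], [0.6, -0.4]]
[[-66.2 196.2]
 [-13.2 195.8]
 [-65.6  48.8]
 [-10.7  46.3]]
```

Run:
```python
from h import *
c=dict(np.load('pics/t6.npz')); g=cv2.GaussianBlur(c['img'],(0,0),.7).astype(float)
from scipy.ndimage import map_coordinates
def P(u,v,o=(160,190),s=8): return np.array([o[0]+(u+.5)/s-.5,o[1]+(v+.5)/s-.5])
def edge(a,b,z,name,trim=.1):
    d=(b-a)/np.linalg.norm(b-a); n=np.array([-d[1],d[0]]); pts=[]
    for k in np.linspace(trim,1-trim,60):
        p=a+k*(b-a); s=np.arange(-2,2.01,.1)
        L=sum(map_coordinates(g[:,:,i],[p[1]+s*n[1],p[0]+s*n[0]],order=1) for i in range(3))
        w=np.abs(np.gradient(L))**2; pts.append(p+n*(s*w).sum()/w.sum())
    W=np.array([px2w(c,*p,z)[:2] for p in pts]); 
    vx,vy,x,y=cv2.fitLine((W*1e3).astype(np.float32),cv2.DIST_HUBER,0,.01,.01).ravel()
    print(name,'angle',round(np.degrees(np.arctan(vy/vx)),2),'rms',np.std((W*1e3-[x,y])@[-vy,vx]).round(2))
edge(P(174,95,(195,150),12),P(208,232),.045,'blank left')
edge(P(440,188,(195,150),12),P(393,305),.045,'blank right')
edge(P(174,95,(195,150),12),P(440,188,(195,150),12),.045,'blank far end')
edge(P(188,78),P(85,340),.028,'fixed outer')
edge(P(215,250),P(165,370),.028,'fixed inner low')
edge(P(517,190),P(435,430),.028,'moving outer')
edge(P(80,412),P(320,495),.028,'beam low L')
edge(P(490,480),P(750,572),.028,'beam up R')
```

```text
blank left angle -19.72 rms 0.18
blank right angle -18.15 rms 1.02
blank far end angle 69.55 rms 0.24
fixed outer angle -19.98 rms 0.18
fixed inner low angle -20.69 rms 0.1
moving outer angle -18.95 rms 0.23
beam low L angle 70.96 rms 0.19
beam up R angle 70.38 rms 0.17
```

```bash
python3 -c "
from cell import env
print(env.sign_off(), env.get_obs()['time_s'])"
```

```text
the job is handed in; nothing more can be done
the job is handed in; nothing more can be done
```

I carried the bare-metal caliper level to the walnut blank, set it down flat with the blank's near end between the open jaws, and let go. Then I slid the moving jaw shut by pushing its grip with the closed fingers, backed the arm clear and handed the job in at about 17 s of the 64 s.

- **Gap:** in the last top picture the jaw faces are 56 mm apart, the blank's width, to within about 1.5 mm. The blank's end reaches about 42 mm into the jaws.
- **Flushness:** the clean edges of blank, jaws and beam agree in angle to within about 1°. Two short edge fits strayed further: the blank's right edge read −18.2° with a poor fit, and the fixed jaw's inner edge read −20.7°. I judge the jaws flush from this and from the fact that the whole caliper began moving with the blank at the end of the push.
- **Blank's place:** closing the jaw moved the blank about 7 mm and turned it about 4°.
- **Forces:** the readings I took stayed under about 8 N throughout; the closing push stayed under about 5 N. I saw nothing else on the bench moved.

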